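# Snap the drill-guide block into the jig

## Robot

A 6-joint arm with a two-finger parallel gripper is mounted at the origin on a cart in front of the work surface, level with it; the furniture and walls round the work are solid. World frame = base frame: x ahead of the robot, y to its left, z up, the work surface at z = 0. Lengths are in m, angles in rad, forces in N, time in s.
With the tool pointing down it reaches from about 0.3 to 0.75 m from the base axis. Payload 8.5 kg.
Tool frame: the origin (TCP) lies midway between the tips of the shut fingers; the grasp point (between the pads) lies hold_point_z behind it (hold_point_z is the distance from the TCP to the grasp point, in m); z points along the fingers, y is the line along which they close (so a half turn about z gives the same grasp; the last joint's range is limited). The gripper opens to 85 mm and grips with 20 to 120 N. Pads are 22 mm wide; open, the fingers measure 114 mm over their backs; the gripper's body (76 mm by 85 mm) begins 54 mm behind the grasp point. The pads swing forward as they close: fully open they stand 13 mm farther back than shut.
Start: joints at [-1.348, 0.381, 1.297, -0, 1.464, -0.215], TCP at [0.233, -0.498, 0.231] pointing down, gripper open.
Joint ranges: [-3.11, 3.11], [-0.89, 2.33], [0.22, 2.48], [-1.42, 4.56], [0.17, 2.85], [-2.88, 2.88]. Speed limits (rad/s): [2.39, 2.39, 3.14, 3.14, 3.14, 3.14].

## Interface

Orientations are given as a unit quaternion [w, x, y, z].
In Python, from plant import read_state, get_image, calibration, sign_off, hold_point_z gives the robot as it stands. The module is installed in compiled form; this text tells all that it offers.
- The arm moves only by the tool carry_out, never from a script. Its argument "steps" is a list of rows, each a list of 7 numbers: the shift along the tool's x, y, z in m, then the turn, a rotation vector about the tool's x, y, z in degrees, then the closure, from 0 (fully open) to 1 (shut). A call has 1 to 12 rows; each row is the pose to reach, as a shift and turn from the pose commanded when the call began, along the tool's axes at that moment; what a row does not reach only later rows make up. A row lasts 1/12 s, in which the tool goes at most 41.7 mm and 7.16 degrees, less where a joint would pass 70% of its speed; a pose out of reach is approached as far as the arm can. A call with a gripper value outside its range is refused whole. The fingers move at their own pace and stop on an object; "newtons" is the grip in N (left out, the last holds). Time passes only in rows, so rows that repeat a pose let the fingers close. It gives the time, the measured TCP pose, the force, the opening and the grip force at its end, in the units of the state.
- read_state(): the state, without advancing time (a new reading comes with each control period).
- get_image(name): name is "side" or "top"; returns (picture, depth): 480x640x3 uint8, red, green, blue; 480x640 float32, m along the optical axis (not along the pixel's ray), 0 where there is no reading.
- calibration(name): a dict with "fx", "fy", "cx", "cy" (pixels), "rvec" (rotation vector, rad) and "tvec" (3), from world to camera coordinates, as OpenCV has them. Camera axes: x right, y down, z forward; pixel columns grow to the right and rows downward; lengths in m; the calibration is good to about 2 mm. A picture is of the moment at which its call begins. calibration takes no time and is no camera call.
- sign_off(): hands the job in; it is judged then, once.
The state is a dict: "t": time; "qpos": joint angles; "qd": joint speeds; "joint_torque": joint torques, N m; "tool_pos": TCP position; "tool_rot": TCP orientation; "ft_force": force on the tool from outside, world axes, zero at the start; "moment": the same for the moment, N m; "width": finger opening in m; "grip_force": force on a finger pad.
Only numpy, scipy, OpenCV 4.12 (cv2) and the standard library are available. Lean on these libraries where they do the work, as an engineer would, in place of code of your own. Each camera call takes 0.05 s, during which the arm holds its last target. There are 200 camera calls.

## Task

Take the metal guide block by its grip post and load it into the jig: set it down in the open entry bay with its bevelled end ahead, then slide it in under the lips, past the spring catch, until the catch clicks behind it and the limit switch's roller arm is held over. Push gently, feeling for the sprung bumper and not ramming it, let go so that the block rests back against the catch, and leave the other things on the bench alone.

Things in the scene. Friction and masses are not known exactly. Their poses are not given: they have to be found in the camera images.
- guide_center (a point): Loose metal guide block, about 0.25 kg, upright. Site at its centre, 32 mm above its underside; x to its bevelled front, z up. Flange 70 (x) x 56 (y) x 14 mm high with both front corners bevelled 8 mm; body 34 mm wide (y), 14 to 30 mm up; grip post 28 (x) x 22 (y) mm, 30 to 64 mm up, centred on the point.
- jig: Fixed grey base plate on the bench carrying the channel. Origin on the bench; x along the channel in the direction of insertion, z up; plate from x = -130 to +115 mm, y = +-70 mm; channel floor at z = 12 mm, channel centred on y = 0. Nothing on it is higher than 42 mm.
- bay (a point): Centre of the entry bay, on the channel floor, 90 mm before the jig's origin, axes as the jig's. The bay is open above, 66 mm wide between aluminium guides, narrowing to 61 mm at 55 mm ahead of this point. A block set down centred here is clear of the catch. The way from here to home is 91 to 111 mm along x.
- lips (a point): Middle of the lipped channel, 3 mm ahead of the jig's origin, at the height of the lips' undersides (16.5 mm above the floor). Two lips 30 mm long (x), 8 mm thick, 43 mm apart, over a channel 61 mm wide, hold the flange down: the block can only be slid in. Block centre when home: 2 mm behind to 18 mm ahead of this point, see head_setting.
- head_setting (a point): Fixed point of the plate at its left edge (57 mm left of the channel, 12 mm up, origin's x). Along it a dark head carrying catch, bumper and switch is clamped at any setting over a range of 20 mm along x. The setting is not reported (this point does not move with it) and must be found by feel: the home place of the block varies with it.
- catch (a joint): Spring catch on the left (+y) of the channel: a steel arm 60 mm long pivoted at the entry end, with a ramped hook nose that points into the channel. rad; 0 = nose fully in the channel (at rest); the passing block pushes it out to about 0.1, sliding force up to about 9 N; it springs back to 0 behind the block's rear face when the block is far enough in.
- switch (a joint): Roller arm of the limit switch on the right (-y) of the channel's far end. rad; 0 = at rest; the block's front corner pushes it aside; tripped above 0.15, about 0.28 with the block home. Very light spring.
- bumper (a joint): Sprung round rubber bumper at the channel's far end, 13 mm left of the middle, pushing the block back. m; 0 = at rest; 1.5 N per mm. The catch clicks at 2 to 6 mm; a released block rests on the catch at 1 to 3 mm, a little askew in its play. A push of 15 to 20 N along the channel is past the click (pressing the block onto the floor adds friction: stay light); beyond 17 mm (25 N) it has been rammed.
- tape_measure: Bystander: tape measure 34 x 88 x 62 mm, on the bench left of the guide block.
- screw_jar: Bystander: clear jar 62 mm wide, 86 mm high, beyond the guide block.
- sanding_block: Bystander: cork sanding block 63 x 101 x 32 mm, near the bench's front edge.
- pliers: Bystander: pliers 66 x 184 x 12 mm, right of the jig.
- hinge_cup: Bystander: metal hinge cup 39 mm wide, 13 mm high, right of the jig.
Mind the look-alikes: they are no part of the job. There is more than one size of the part that bears guide_center; the job needs the smallest.

How it is judged:
On the way:
1. the block, lying in the channel, pushes the catch aside (value of joint catch above 0.05 rad and x of guide_center in the frame of jig between -0.09 and 0.03 m and y of guide_center in the frame of jig between -0.006 and 0.006 m and z of guide_center in the frame of jig below 0.05 m), for 0.1 s.
At the end, for the whole second after the job is handed in: The guide block lies flat in the channel (centre within 5 mm of its middle line, turned less than 0.14 rad, 40 to 48 mm high), released and at rest, with the catch back in (below 0.03 rad) behind it, the roller arm held over beyond 0.15 rad and the bumper held in by 0.5 to 6.5 mm (value of joint catch below 0.03 rad and value of joint switch above 0.15 rad and value of joint bumper between 0.0005 and 0.0065 m and x of guide_center in the frame of jig between -0.005 and 0.027 m and y of guide_center in the frame of jig between -0.005 and 0.005 m and z of guide_center in the frame of jig between 0.04 and 0.048 m and angle between the x axis of guide_center and the x axis of jig, either way round below 0.14 rad and linear speed of guide_block below 0.01 m/s); the robot touches nothing.
It fails at once if the bumper is rammed in by more than 17 mm (value of joint bumper above 0.017 m).
It fails at once if a bystander is pushed more than 30 mm (distance of any of tape_measure, screw_jar, sanding_block, pliers, hinge_cup from where it was at the start of the episode above 0.03 m).
It also fails if it takes over 61 s, if anything falls off the work surface, if the arm or the gripper's body presses on something with over 40 N, if the wrist force passes 120 N, or if a joint passes its speed limit or range.

## Working session

There is one attempt and no reset: what is moved stays moved. The work goes in short steps, Python scripts to look and compute and a tool call to move; the robot and the scene stay as the last step left them, time stands still between calls to the robot, and variables do not carry over. Pictures are saved under pics/ and viewed, at most 10 in all, crops included, and the job is handed in when it is done.

Besides the shell and the picture viewer there is one more tool, called as a command line: name --pt "numbers of a row" for each row, then --argument value for the rest. carry_out: Moves the arm, as the interface text tells. Its arguments: {"type":"object","properties":{"steps":{"type":"array"},"newtons":{"type":"number"}},"required":["steps"]}

```bash
mkdir -p pics
cat > h.py <<'E'
import numpy as np, cv2
from plant import *
def cam(n):
    c=calibration(n);K=np.array([[c['fx'],0,c['cx']],[0,c['fy'],c['cy']],[0,0,1.]])
    R=cv2.Rodrigues(np.array(c['rvec'],float))[0];return K,R,np.array(c['tvec'],float).ravel()
def cloud(n,d):
    K,R,t=cam(n);v,u=np.mgrid[:480,:640]
    P=np.stack([(u-K[0,2])/K[0,0]*d,(v-K[1,2])/K[1,1]*d,d],-1)
    W=(P-t)@R;W[d<=0]=np.nan;return W
def pix(n,p):
    K,R,t=cam(n);q=K@(R@np.array(p)+t);return q[:2]/q[2]
E
python3 - <<'E'
from h import *
for n in('top','side'):
    im,d=get_image(n);np.savez(n,im=im,d=d);cv2.imwrite(f'pics/{n}0.png',im[...,::-1])
    K,R,t=cam(n);print(n,K[0,0],-R.T@t,R[2])
print(hold_point_z() if callable(hold_point_z) else hold_point_z,read_state())
E
```

```text
top 439.1269421160493 [0.22346028 0.09231547 1.47658394] [ 0.20841512  0.01769027 -0.97788046]
side 588.1401928369746 [ 0.26653592 -1.34220903  0.93622865] [ 0.15893904  0.84156122 -0.51624906]
0.0187 {'t': 0.1, 'qpos': array([-1.34830645e+00,  3.81142162e-01,  1.29814656e+00, -4.45138201e-05,
        1.46359641e+00, -2.15324300e-01]), 'qd': array([ 1.24528937e-04, -1.60609910e-03, -2.43177509e-03, -6.03629116e-05,
       -2.51412949e-04, -7.61100656e-04]), 'joint_torque': array([ 6.21404135e-03, -4.49218118e+01, -2.31656063e+01, -6.06480148e-05,
        3.64629464e-03,  2.42121979e-05]), 'tool_pos': array([ 0.23309586, -0.49788036,  0.2307792 ]), 'tool_rot': array([-6.46154544e-04,  9.76134648e-01,  2.17165216e-01, -2.44427893e-05]), 'ft_force': array([-0.38126352, -0.51889298,  0.38875546]), 'moment': array([-0.01808722, -0.01753081, -0.00027557]), 'grip_force': 0.0, 'width': 0.08551250142267419}
```

View pics/top0.png

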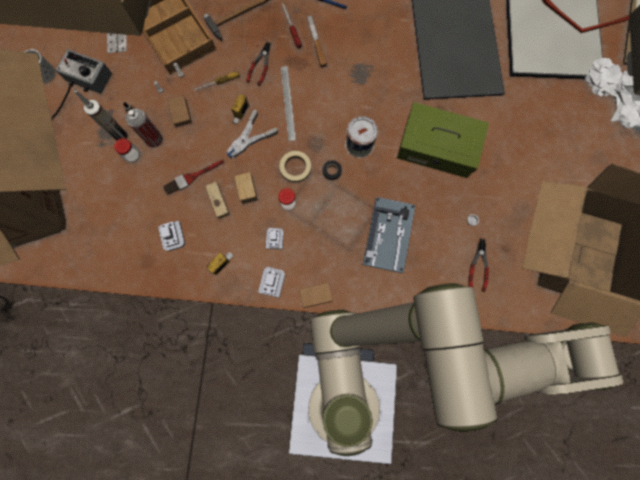

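View pics/side0.png

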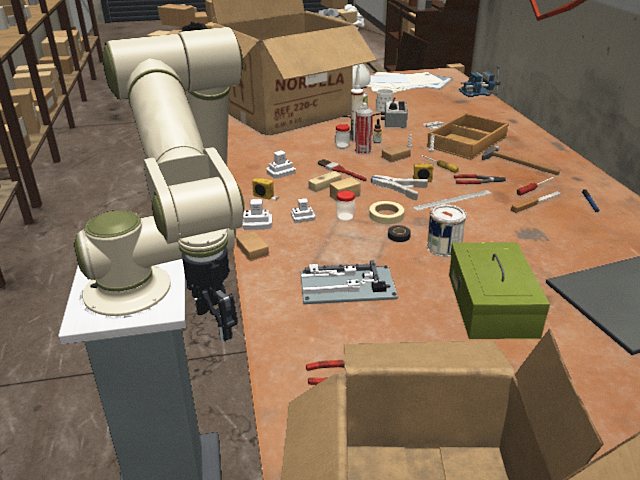

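In the top view there are three guide-block look-alikes at (171,235), (274,238) and (271,281). (274,238) looks smallest, with the tape measure to its left at (219,262) and the jar beyond it at (288,198). The jig is at (390,235). I'll confirm with an enlarged crop and measured sizes.

Run:
```python
from h import *
z=np.load('top.npz');im,d=z['im'],z['d'];W=cloud('top',d)
a=cv2.resize(im[215:305,245:305],None,fx=6,fy=6,interpolation=cv2.INTER_CUBIC)
b=cv2.resize(im[190:280,355:425],None,fx=6,fy=6,interpolation=cv2.INTER_CUBIC)
cv2.imwrite('pics/crop1.png',np.hstack([a,b])[...,::-1])
for n,(u,v) in dict(A=(171,235),B=(274,238),C=(271,281)).items():
    w=W[v-20:v+20,u-20:u+20].reshape(-1,3)
    for lo,hi in((.006,.02),(.022,.034),(.045,.1)):
        m=w[(w[:,2]>lo)&(w[:,2]<hi)]
        if len(m)>3:
            r=cv2.minAreaRect((m[:,:2]*1000).astype(np.float32));print(n,lo,len(m),np.round(r[0],1),np.round(r[1],1),round(r[2],1),np.round(np.median(m[:,2]),4),m[:,2].max().round(4))
w=W[190:280,355:425].reshape(-1,3)
print(np.histogram(w[:,2],bins=np.arange(-.006,.06,.004)))
m=w[(w[:,2]>.006)&(w[:,2]<.045)]
r=cv2.minAreaRect((m[:,:2]*1000).astype(np.float32));print('jig',r)
```

```text
A 0.006 218 [503.7 642.3] [133.  129.9] 3.7 0.0154 0.02
A 0.022 61 [499.  632.9] [86.4 69.3] 22.1 0.0252 0.0338
A 0.045 153 [501.6 631.4] [70.3 34.4] 26.0 0.0796 0.0925
B 0.006 172 [543.5 282.4] [137.1 127.8] 17.7 0.0133 0.0199
B 0.022 101 [523.7 284.4] [60.3 33.9] 3.4 0.0303 0.034
B 0.045 65 [524.8 283.9] [21.9 28.4] 87.5 0.0629 0.0697
C 0.006 210 [385.7 280.7] [120.7 127.6] 4.5 0.0165 0.02
C 0.022 53 [378.2 273.5] [67.5 85.7] 84.2 0.0245 0.034
C 0.045 126 [376.5 278.4] [34.2 64.5] 82.3 0.0812 0.0898
(array([1047, 1500,  693,  578,  936,  444,  124,  158,  202,  164,  136,
         59,   18,    0,    0,    0]), array([-0.006, -0.002,  0.002,  0.006,  0.01 ,  0.014,  0.018,  0.022,
        0.026,  0.03 ,  0.034,  0.038,  0.042,  0.046,  0.05 ,  0.054,
        0.058]))
jig ((578.5376586914062, -105.08930206298828), (312.5752868652344, 231.86666870117188), 4.3380866050720215)
```

View pics/crop1.png

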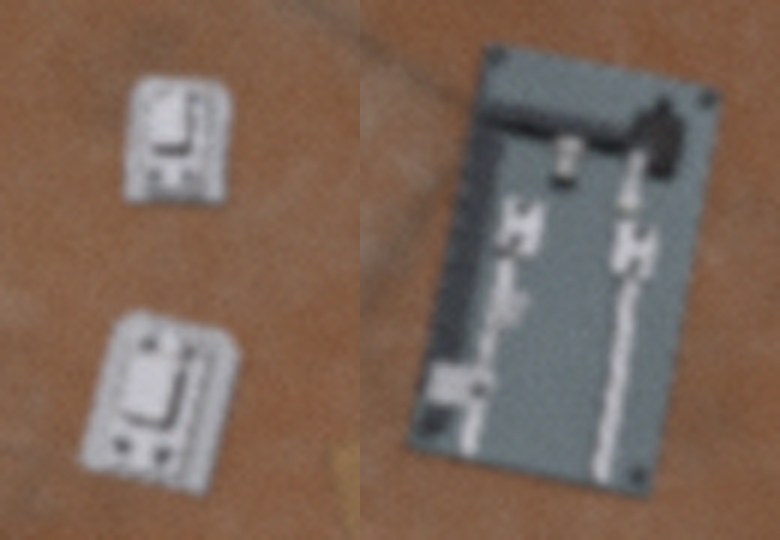

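The crop confirms it. The upper block, at top-view (274,238), is the small one: its post measures 22 x 28 mm and it tops out near 63 mm. The one below at (271,281) has a 34 x 65 mm post and is about 85 mm high. The small block's bevelled end faces away from the robot, and the jig's head is also at the far end. Next I'll fit accurate poses in both cameras.

```bash
cat > fit.py <<'E'
from h import *
from scipy.optimize import minimize
def box(x0,x1,y,z0,z1):
    return np.array([[x,s*y,z] for x in(x0,x1) for s in(-1,1) for z in(z0,z1)])
fl=np.array([[x,s*y,z] for x,y in((-.035,.028),(.027,.028),(.035,.020)) for s in(-1,1) for z in(0,.014)])
BLOCK=[fl,box(-.025,.025,.017,.014,.030),box(-.014,.014,.011,.030,.064)]
JIG=[box(-.130,.115,.070,0,.012)]
S=4
def render(n,parts,p,z0,off,shape):
    K,R,t=cam(n);c,s=np.cos(p[2]),np.sin(p[2]);M=np.zeros(shape,np.uint8)
    for q in parts:
        w=np.c_[c*q[:,0]-s*q[:,1]+p[0],s*q[:,0]+c*q[:,1]+p[1],q[:,2]+z0]
        u=(w@R.T+t)@K.T;u=(u[:,:2]/u[:,2:]-off+.5)*S-.5
        cv2.fillConvexPoly(M,np.round(cv2.convexHull(u.astype(np.float32))*16).astype(np.int32),1,shift=4)
    return M
def fit(ims,parts,p0,z0,r,thr,cams=('top','side'),tag=None):
    data=[]
    for n in cams:
        im=ims[n];c=pix(n,[p0[0],p0[1],.02]);rr=int(r*(1 if n=='top' else 1.1))
        off=np.round(c).astype(int)-rr;cr=im[off[1]:off[1]+2*rr,off[0]:off[0]+2*rr]
        big=cv2.resize(cr,None,fx=S,fy=S,interpolation=cv2.INTER_CUBIC)
        i=big.astype(int);sat=i[...,0]-i[...,2]
        m=(sat<thr).astype(np.uint8)
        mm=cv2.morphologyEx(m,cv2.MORPH_CLOSE,np.ones((9,9),np.uint8))
        k,l,st,_=cv2.connectedComponentsWithStats(mm);cc=l[mm.shape[0]//2-8:mm.shape[0]//2+8,mm.shape[1]//2-8:mm.shape[1]//2+8]
        j=np.bincount(cc[cc>0].ravel()).argmax();m=(l==j).astype(np.uint8)
        data.append((n,off,m,big))
    def cost(p): return sum(np.mean(render(n,parts,p,z0,o,m.shape)!=m)/m.mean() for n,o,m,_ in data)
    sim=np.array([p0]*4)+np.array([[0,0,0],[.006,0,0],[0,.006,0],[0,0,.06]])
    res=min((minimize(cost,p0,method='Nelder-Mead',options=dict(initial_simplex=sim*1.0+sg*np.array([.002,.002,.02]),xatol=1e-5,fatol=1e-5)) for sg in(-1,0,1)),key=lambda a:a.fun)
    if tag:
        for n,o,m,big in data:
            e=cv2.morphologyEx(render(n,parts,res.x,z0,o,m.shape),cv2.MORPH_GRADIENT,np.ones((2,2),np.uint8))
            b=big.copy();b[e>0]=(0,255,0);e2=cv2.morphologyEx(m,cv2.MORPH_GRADIENT,np.ones((2,2),np.uint8));b[e2>0]=(255,0,255)
            cv2.imwrite(f'{tag}_{n}.png',b[...,::-1])
    return res.x,res.fun
E
python3 - <<'E'
from fit import *
ims={n:np.load(n+'.npz')['im'] for n in('top','side')}
for c in(('top','side'),('top',),('side',)):
    t=len(c)==2
    print(c,'blk',fit(ims,BLOCK,[.524,.284,-.05],0,20,35,c,'b' if t else None),'jig',fit(ims,JIG,[.521,-.107,-.18],0,56,35,c,'j' if t else None))
L=[cv2.resize(cv2.imread(f),(390,290)) for f in('b_top.png','b_side.png','j_top.png','j_side.png')]
cv2.imwrite('pics/fit.png',np.vstack([np.hstack(L[:2]),np.hstack(L[2:])]))
E
```

```text
('top', 'side') blk (array([0.52568567, 0.28493976, 0.03957759]), np.float64(0.16620412252324424)) jig (array([ 0.58552316, -0.10569946, -0.11999388]), np.float64(0.08996060933189454))
('top',) blk (array([0.52706971, 0.28430645, 0.02134995]), np.float64(0.06750082318077048)) jig (array([ 0.58549483, -0.10662535, -0.118422  ]), np.float64(0.01446486349313765))
('side',) blk (array([ 0.52457408,  0.28508491, -0.00608378]), np.float64(0.08682345360824742)) jig (array([ 0.58517317, -0.10438604, -0.11883579]), np.float64(0.061622725220361614))
```

View pics/fit.png

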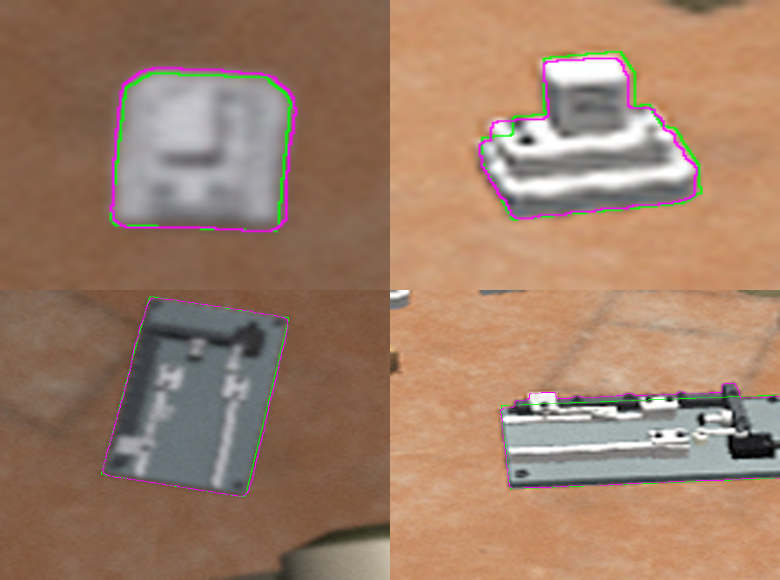

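The outlines match well. Jig origin is about (0.5855, -0.1055) with yaw -0.119. The block is about (0.526, 0.2847) with yaw near 0.01.

```bash
cat > go.py <<'E'
import sys
from h import *
from scipy.spatial.transform import Rotation as Ro
s=read_state();w,x,y,z=s['tool_rot'];R=Ro.from_quat([x,y,z,w])
X,Y,Z,yaw=map(float,sys.argv[1:5])
T=Ro.from_matrix(np.array([[np.cos(yaw),np.sin(yaw),0],[np.sin(yaw),-np.cos(yaw),0],[0,0,-1]]))
print('shift',(R.inv().apply(np.array([X,Y,Z])-s['tool_pos'])).round(4),'rot',(R.inv()*T).as_rotvec(degrees=True).round(2))
print('t',s['t'],'pos',s['tool_pos'].round(4),'yawx',np.arctan2(*R.as_matrix()[[1,0],0]).round(4),'f',s['ft_force'].round(2),'q',s['qpos'].round(2),'w',s['width'],s['grip_force'])
E
python3 go.py .526 .2847 .15 0.01
```

```text
shift [ 0.597  -0.5845  0.0817] rot [-0.07  0.   24.51]
t 0.1 pos [ 0.2331 -0.4979  0.2308] yawx 0.4378 f [-0.38 -0.52  0.39] q [-1.35  0.38  1.3  -0.    1.46 -0.22] w 0.08551250142267419 0.0
```

carry_out --pt "0.597 -0.5845 0.0 0 0 24.5 0" --pt "0.597 -0.5845 0.0 0 0 24.5 0" --pt "0.597 -0.5845 0.0 0 0 24.5 0" --pt "0.597 -0.5845 0.0 0 0 24.5 0" --pt "0.597 -0.5845 0.0 0 0 24.5 0" --pt "0.597 -0.5845 0.0 0 0 24.5 0" --pt "0.597 -0.5845 0.0 0 0 24.5 0" --pt "0.597 -0.5845 0.0 0 0 24.5 0" --pt "0.597 -0.5845 0.0 0 0 24.5 0" --pt "0.597 -0.5845 0.0 0 0 24.5 0" --pt "0.597 -0.5845 0.0 0 0 24.5 0" --pt "0.597 -0.5845 0.0 0 0 24.5 0"

```text
t: 1.1
tool_pos: [0.4085, -0.0277, 0.2314]
tool_rot: [0.0, 1.0, 0.005, 0.0]
ft_force: [1.2, -0.3, -0.4]
width: 0.0855
grip_force: 0.0
```

```bash
python3 go.py .526 .2847 .15 0.01
```

```text
shift [ 0.1206 -0.3112  0.0814] rot [ 0.   -0.01 -0.  ]
t 1.1 pos [ 0.4085 -0.0277  0.2314] yawx 0.01 f [ 1.18 -0.31 -0.42] q [-0.36  0.13  1.65 -0.    1.36  1.2 ] w 0.08551701603257104 0.0
```

carry_out --pt "0.12 -0.311 0.0 0 0 0 0" --pt "0.12 -0.311 0.0 0 0 0 0" --pt "0.12 -0.311 0.0 0 0 0 0" --pt "0.12 -0.311 0.0 0 0 0 0" --pt "0.12 -0.311 0.0 0 0 0 0" --pt "0.12 -0.311 0.0 0 0 0 0" --pt "0.12 -0.311 0.0 0 0 0 0" --pt "0.12 -0.311 0.04 0 0 0 0" --pt "0.12 -0.311 0.08 0 0 0 0" --pt "0.12 -0.311 0.081 0 0 0 0" --pt "0.12 -0.311 0.081 0 0 0 0"

```text
t: 2.02
tool_pos: [0.5236, 0.2821, 0.1469]
tool_rot: [0.001, 1.0, 0.006, -0.004]
ft_force: [-0.8, -0.3, -0.7]
width: 0.0856
grip_force: 0.0
```

```bash
python3 go.py .526 .2847 .035 0.01
python3 - <<'E'
from fit import *
ims={n:get_image(n)[0] for n in('top','side')}
cv2.imwrite('pics/pre.png',np.hstack([cv2.resize(ims[n][int(c[1])-50:int(c[1])+50,int(c[0])-50:int(c[0])+50],None,fx=4,fy=4) for n in ims for c in [pix(n,[.526,.285,.05])]])[...,::-1])
E
```

```text
shift [ 0.0033 -0.0028  0.1118] rot [0.14 0.44 0.06]
t 2.0167 pos [0.5236 0.2821 0.1469] yawx 0.011 f [-0.84 -0.34 -0.71] q [ 0.3   0.53  1.3  -0.    1.32  1.86] w 0.08562672972443636 0.0
```

View pics/pre.png

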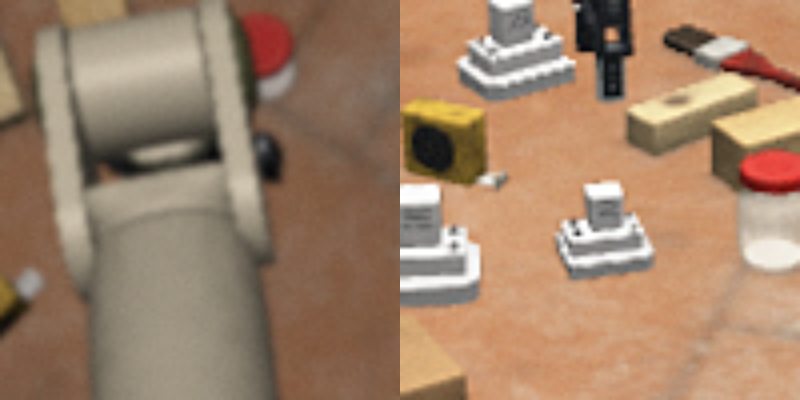

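The side view shows the block upright and untouched, with the gripper above it and the tape and jar clear. Descending part-way, then settling.

carry_out --pt "0 0 0.03 0 0 0 0" --pt "0 0 0.055 0 0 0 0" --pt "0 0 0.06 0 0 0 0" --pt "0 0 0.06 0 0 0 0" --pt "0 0 0.06 0 0 0 0"

```text
t: 2.53
tool_pos: [0.5264, 0.2821, 0.0928]
tool_rot: [-0.0, 1.0, 0.005, 0.002]
ft_force: [-0.1, -0.2, 0.1]
width: 0.0854
grip_force: 0.0
```

```bash
python3 go.py .526 .2847 .035 0.01
```

```text
shift [-0.0006 -0.0026  0.0578] rot [-0.05 -0.19 -0.04]
t 2.5333 pos [0.5264 0.2821 0.0928] yawx 0.0093 f [-0.14 -0.22  0.09] q [ 0.29  0.59  1.37 -0.    1.18  1.86] w 0.0853554141403828 0.0
```

carry_out --pt "0 -0.0025 0.02 0 0 0 0" --pt "0 -0.0025 0.04 0 0 0 0" --pt "0 -0.0025 0.053 0 0 0 0" --pt "0 -0.0025 0.057 0 0 0 0" --pt "0 -0.0025 0.057 0 0 0 0.2" --pt "0 -0.0025 0.057 0 0 0 1" --pt "0 -0.0025 0.057 0 0 0 1" --pt "0 -0.0025 0.057 0 0 0 1" --pt "0 -0.0025 0.057 0 0 0 1" --pt "0 -0.0025 0.057 0 0 0 1" --pt "0 -0.0025 0.057 0 0 0 1" --pt "0 -0.0025 0.057 0 0 0 1" --newtons 60

```text
t: 3.53
tool_pos: [0.5258, 0.285, 0.0343]
tool_rot: [-0.0, 1.0, 0.005, 0.001]
ft_force: [-0.7, -1.0, 5.9]
width: 0.0212
grip_force: 61.1
```

```bash
python3 go.py .526 .2847 .15 0.01
```

```text
shift [ 0.0004  0.0003 -0.1157] rot [-0.03 -0.1   0.02]
t 3.5333 pos [0.5258 0.285  0.0343] yawx 0.0103 f [-0.71 -0.95  5.95] q [ 0.3   0.66  1.42 -0.    1.06  1.86] w 0.0211901846706618 61.09435200691223
```

carry_out --pt "0 0 -0.02 0 0 0 1" --pt "0 0 -0.05 0 0 0 1" --pt "0 0 -0.085 0 0 0 1" --pt "0 0 -0.115 0 0 0 1" --pt "0 0 -0.115 0 0 0 1"

```text
t: 3.95
tool_pos: [0.5273, 0.2857, 0.1544]
tool_rot: [-0.002, 1.0, 0.005, 0.005]
ft_force: [1.2, 0.1, -0.6]
width: 0.021
grip_force: 60.1
```

```bash
python3 go.py .496 -.0948 .145 -0.119
```

```text
shift [-0.0354  0.3801  0.0079] rot [-0.21 -0.56  7.41]
t 3.95 pos [0.5273 0.2857 0.1544] yawx 0.0104 f [ 1.21  0.1  -0.59] q [0.3  0.52 1.29 0.   1.32 1.86] w 0.020958885110278908 60.14745354652405
```

carry_out --pt "-0.0034 0.038 0 0 0 1 1" --pt "-0.0068 0.076 0 0 0 2 1" --pt "-0.0102 0.114 0 0 0 3 1" --pt "-0.0136 0.152 0 0 0 4 1" --pt "-0.017 0.19 0 0 0 5 1" --pt "-0.0204 0.228 0 0 0 6 1" --pt "-0.0238 0.266 0 0 0 7 1" --pt "-0.0272 0.304 0 0 0 7.4 1" --pt "-0.0306 0.342 0 0 0 7.4 1" --pt "-0.034 0.38 0 0 0 7.4 1" --pt "-0.034 0.38 0 0 0 7.4 1" --pt "-0.034 0.38 0 0 0 7.4 1"

```text
t: 4.95
tool_pos: [0.4946, -0.0971, 0.1476]
tool_rot: [-0.0, 0.998, -0.061, -0.001]
ft_force: [0.4, 0.3, -1.7]
width: 0.0212
grip_force: 60.1
```

```bash
python3 - <<'E'
from fit import *
im,d=get_image('side');c=pix('side',[.52,-.1,.1]).astype(int);print(c)
cv2.imwrite('pics/hover.png',cv2.resize(im[c[1]-70:c[1]+80,c[0]-80:c[0]+110],None,fx=4,fy=4,interpolation=cv2.INTER_CUBIC)[...,::-1])
E
python3 go.py .496 -.0948 .046 -0.119
```

```text
[325 255]
shift [ 0.0014 -0.001   0.1016] rot [-0.04  0.08 -0.09]
t 5.0 pos [ 0.4947 -0.0957  0.1476] yawx -0.1206 f [ 0.1   0.44 -1.5 ] q [-0.43  0.38  1.56  0.    1.2   1.26] w 0.02099996947616122 60.13711452484131
```

View pics/hover.png

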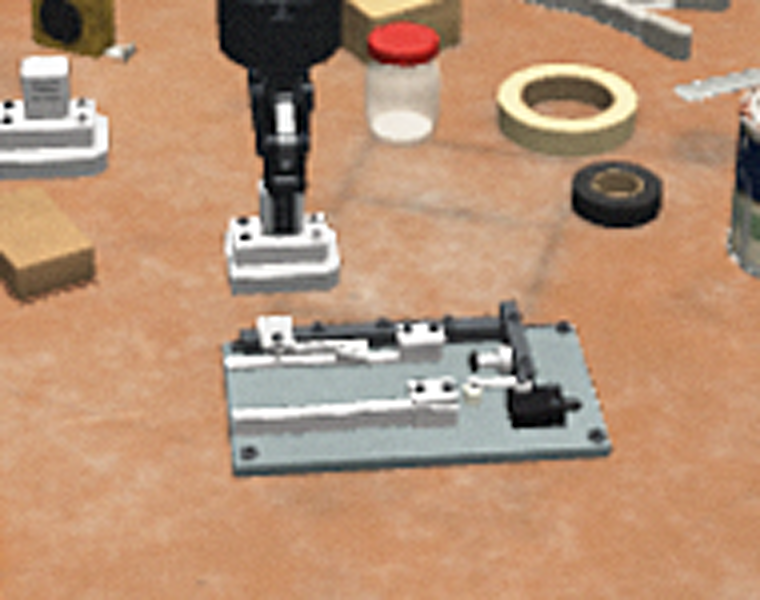

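The side view shows the block level in the gripper over the bay, bevelled end toward the head. Lowering to just above the floor.

carry_out --pt "0.0014 -0.001 0.025 0 0 0 1" --pt "0.0014 -0.001 0.05 0 0 0 1" --pt "0.0014 -0.001 0.075 0 0 0 1" --pt "0.0014 -0.001 0.085 0 0 0 1" --pt "0.0014 -0.001 0.092 0 0 0 1" --pt "0.0014 -0.001 0.094 0 0 0 1" --pt "0.0014 -0.001 0.094 0 0 0 1" --pt "0.0014 -0.001 0.094 0 0 0 1"

```text
t: 5.67
tool_pos: [0.4972, -0.0942, 0.0542]
tool_rot: [0.001, 0.998, -0.058, 0.0]
ft_force: [1.2, -6.1, -4.9]
width: 0.0211
grip_force: 64.1
```

```bash
python3 - <<'E'
from fit import *
ims={n:get_image(n)[0] for n in('side',)}
im=ims['side'];c=pix('side',[.55,-.1,.03]).astype(int)
cr=cv2.resize(im[c[1]-50:c[1]+40,c[0]-65:c[0]+65],None,fx=6,fy=6,interpolation=cv2.INTER_CUBIC)
cv2.imwrite('pics/down.png',cr[...,::-1])
E
python3 go.py .496 -.0948 .0463 -0.119
```

```text
shift [-0.0011  0.0007  0.0079] rot [ 0.1  -0.06  0.13]
t 5.7167 pos [ 0.4971 -0.0942  0.0542] yawx -0.1168 f [-0.02 -6.15 -4.43] q [-0.42  0.51  1.67 -0.    0.96  1.27] w 0.021179347366207375 64.12123560905457
```

View pics/down.png

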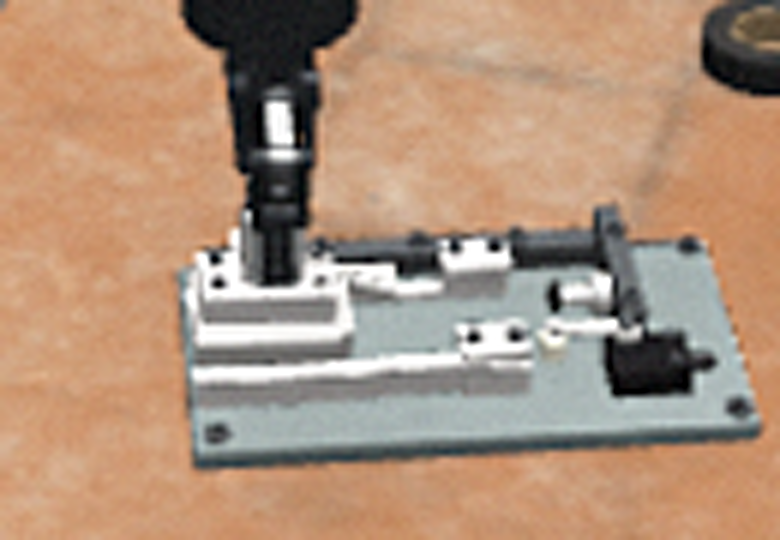

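The side view shows the block seated low between the guides. The measured force of -6 N in y means it is rubbing the left guide, so I'll ease right.

carry_out --pt "0 0.002 0 0 0 0 1" --pt "0 0.004 0 0 0 0 1" --pt "0 0.004 0 0 0 0 1" --pt "0 0.004 0 0 0 0 1"

```text
t: 6.05
tool_pos: [0.4961, -0.0981, 0.0542]
tool_rot: [-0.0, 0.998, -0.059, -0.0]
ft_force: [-0.1, -0.2, -2.8]
width: 0.0211
grip_force: 64.5
```

carry_out --pt "0 0.001 0 0 0 0 1" --pt "0 0.002 0 0 0 0 1" --pt "0 0.002 0 0 0 0 1"

```text
t: 6.3
tool_pos: [0.4959, -0.1007, 0.0543]
tool_rot: [-0.0, 0.998, -0.059, 0.0]
ft_force: [-0.6, 0.5, -2.9]
width: 0.021
grip_force: 64.5
```

carry_out --pt "0 0.001 0 0 0 0 1" --pt "0 0.002 0 0 0 0 1" --pt "0 0.002 0 0 0 0 1"

```text
t: 6.55
tool_pos: [0.4957, -0.1027, 0.0543]
tool_rot: [-0.0, 0.998, -0.06, 0.0]
ft_force: [0.2, 0.4, -1.7]
width: 0.0212
grip_force: 64.5
```

carry_out --pt "0 0.001 0 0 0 0 1" --pt "0 0.002 0 0 0 0 1" --pt "0 0.002 0 0 0 0 1"

```text
t: 6.8
tool_pos: [0.4957, -0.1031, 0.0545]
tool_rot: [-0.002, 0.998, -0.06, 0.0]
ft_force: [2.5, 10.2, 0.3]
width: 0.0209
grip_force: 64.8
```

carry_out --pt "0 0.001 0 0 0 0 1" --pt "0 0.0015 0 0 0 0 1" --pt "0 0.0015 0 0 0 0 1"

```text
t: 7.05
tool_pos: [0.4957, -0.1034, 0.0546]
tool_rot: [-0.003, 0.998, -0.06, 0.001]
ft_force: [4.9, 17.0, 3.3]
width: 0.0209
grip_force: 65.1
```

Walls felt at about y = -0.0947 and y = -0.1027, so the channel middle for the tool is about -0.0987. Centring, then lowering.

carry_out --pt "0 -0.004 0 0 0 0 1" --pt "0 -0.0073 0 0 0 0 1" --pt "0 -0.0073 0.003 0 0 0 1" --pt "0 -0.0073 0.005 0 0 0 1" --pt "0 -0.0073 0.006 0 0 0 1" --pt "0 -0.0073 0.006 0 0 0 1"

```text
t: 7.55
tool_pos: [0.496, -0.099, 0.0479]
tool_rot: [-0.0, 0.998, -0.06, -0.0]
ft_force: [-0.2, -0.5, -3.0]
width: 0.0211
grip_force: 64.5
```

carry_out --pt "0 0 0.001 0 0 0 1" --pt "0 0 0.001 0 0 0 1"

```text
t: 7.72
tool_pos: [0.4961, -0.0989, 0.0472]
tool_rot: [-0.0, 0.998, -0.06, -0.0]
ft_force: [-0.2, -0.7, -1.9]
width: 0.0209
grip_force: 64.5
```

carry_out --pt "0 0 0.001 0 0 0 1" --pt "0 0 0.001 0 0 0 1"

```text
t: 7.88
tool_pos: [0.4961, -0.0989, 0.0469]
tool_rot: [0.0, 0.998, -0.059, 0.0]
ft_force: [-3.0, 0.2, 4.6]
width: 0.021
grip_force: 65.4
```

carry_out --pt "0 0 -0.001 0 0 0 1" --pt "0.005 0 -0.001 0 0 0 1" --pt "0.01 0 -0.001 0 0 0 1" --pt "0.015 0 -0.001 0 0 0 1" --pt "0.02 0 -0.001 0 0 0 1" --pt "0.02 0 -0.001 0 0 0 1"

```text
t: 8.38
tool_pos: [0.5169, -0.1016, 0.0471]
tool_rot: [0.0, 0.998, -0.059, 0.0]
ft_force: [0.1, -1.8, -2.0]
width: 0.0212
grip_force: 64.5
```

carry_out --pt "0.003 0 0 0 0 0 1" --pt "0.006 0 0 0 0 0 1" --pt "0.009 0 0 0 0 0 1" --pt "0.01 0 0 0 0 0 1" --pt "0.01 0 0 0 0 0 1"

```text
t: 8.8
tool_pos: [0.5265, -0.1027, 0.0474]
tool_rot: [0.0, 0.998, -0.06, 0.001]
ft_force: [-1.1, -2.8, -3.2]
width: 0.0211
grip_force: 64.4
```

```bash
python3 go.py .496 -.0988 .0465 -0.119
```

```text
shift [-0.0308 -0.0002  0.0008] rot [ 0.02 -0.07 -0.01]
t 8.8 pos [ 0.5265 -0.1027  0.0474] yawx -0.1191 f [-1.1  -2.78 -3.15] q [-0.41  0.56  1.59  0.    0.99  1.28] w 0.02114789070779147 64.38544392585754
```

carry_out --pt "0.003 0.0006 0 0 0 0 1" --pt "0.006 0.0006 0 0 0 0 1" --pt "0.009 0.0006 0 0 0 0 1" --pt "0.01 0.0006 0 0 0 0 1" --pt "0.01 0.0006 0 0 0 0 1"

```text
t: 9.22
tool_pos: [0.5363, -0.1043, 0.0474]
tool_rot: [0.0, 0.998, -0.059, 0.0]
ft_force: [-0.3, -2.6, -2.0]
width: 0.0211
grip_force: 64.4
```

carry_out --pt "0.003 0 0 0 0 0 1" --pt "0.006 0 0 0 0 0 1" --pt "0.009 0 0 0 0 0 1" --pt "0.01 0 0 0 0 0 1" --pt "0.01 0 0 0 0 0 1"

```text
t: 9.63
tool_pos: [0.5462, -0.1055, 0.0473]
tool_rot: [0.0, 0.998, -0.059, 0.0]
ft_force: [-0.4, -2.4, -2.1]
width: 0.0214
grip_force: 64.5
```

carry_out --pt "0.003 0 0 0 0 0 1" --pt "0.006 0 0 0 0 0 1" --pt "0.009 0 0 0 0 0 1" --pt "0.01 0 0 0 0 0 1" --pt "0.01 0 0 0 0 0 1"

```text
t: 10.05
tool_pos: [0.5561, -0.1066, 0.0473]
tool_rot: [0.0, 0.998, -0.059, 0.0]
ft_force: [0.2, -2.7, -2.5]
width: 0.0212
grip_force: 64.5
```

carry_out --pt "0.003 0 0 0 0 0 1" --pt "0.006 0 0 0 0 0 1" --pt "0.009 0 0 0 0 0 1" --pt "0.01 0 0 0 0 0 1" --pt "0.01 0 0 0 0 0 1"

```text
t: 10.47
tool_pos: [0.566, -0.1078, 0.0474]
tool_rot: [0.0, 0.998, -0.059, 0.0]
ft_force: [-1.0, -3.4, -2.5]
width: 0.0213
grip_force: 64.5
```

```bash
python3 go.py .496 -.0988 .0465 -0.119
```

```text
shift [-0.0706 -0.0007  0.0008] rot [ 0.01 -0.04  0.  ]
t 10.4667 pos [ 0.566  -0.1078  0.0474] yawx -0.1189 f [-0.96 -3.38 -2.5 ] q [-0.39  0.62  1.47  0.    1.05  1.3 ] w 0.021319774353218447 64.50889706611633
```

carry_out --pt "0.003 0 0 0 0 0 1" --pt "0.006 0 0 0 0 0 1" --pt "0.009 0 0 0 0 0 1" --pt "0.01 0 0 0 0 0 1" --pt "0.01 0 0 0 0 0 1"

```text
t: 10.88
tool_pos: [0.576, -0.109, 0.0473]
tool_rot: [0.0, 0.998, -0.059, 0.0]
ft_force: [-0.4, -2.9, -1.0]
width: 0.0213
grip_force: 64.5
```

carry_out --pt "0.002 0 0 0 0 0 1" --pt "0.004 0 0 0 0 0 1" --pt "0.005 0 0 0 0 0 1" --pt "0.005 0 0 0 0 0 1"

```text
t: 11.22
tool_pos: [0.5806, -0.1095, 0.0473]
tool_rot: [-0.0, 0.998, -0.059, 0.0]
ft_force: [-1.4, -2.3, -2.4]
width: 0.021
grip_force: 64.6
```

carry_out --pt "0.002 0 0 0 0 0 1" --pt "0.004 0 0 0 0 0 1" --pt "0.004 0 0 0 0 0 1"

```text
t: 11.47
tool_pos: [0.5848, -0.11, 0.0473]
tool_rot: [-0.0, 0.998, -0.059, 0.0]
ft_force: [-0.4, -1.4, -2.7]
width: 0.0212
grip_force: 64.6
```

carry_out --pt "0.002 0 0 0 0 0 1" --pt "0.004 0 0 0 0 0 1" --pt "0.004 0 0 0 0 0 1"

```text
t: 11.72
tool_pos: [0.5882, -0.1103, 0.0472]
tool_rot: [-0.0, 0.998, -0.059, -0.001]
ft_force: [-3.9, -0.7, -1.8]
width: 0.0209
grip_force: 64.6
```

Run:
```python
from fit import *
im=get_image('side')[0];c=pix('side',[.57,-.1,.03]).astype(int)
cv2.imwrite('pics/slide.png',cv2.resize(im[c[1]-45:c[1]+40,c[0]-65:c[0]+65],None,fx=6,fy=6,interpolation=cv2.INTER_CUBIC)[...,::-1])
```

```text
(no output)
```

View pics/slide.png

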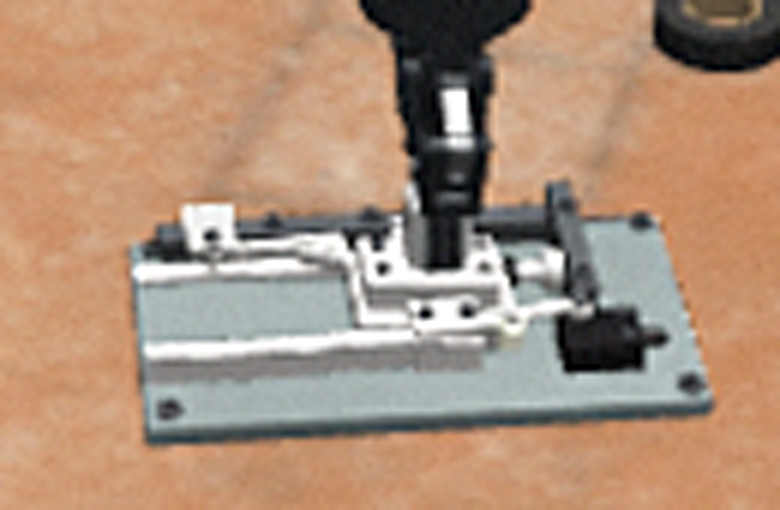

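The block is under the lips. Its rear edge (355,300) is near the catch nose (335,245), and its front is meeting the bumper (535,265), with Fx at -4 N. Pushing on in 2 to 3 mm steps.

carry_out --pt "0.0015 0 0 0 0 0 1" --pt "0.003 0 0 0 0 0 1" --pt "0.003 0 0 0 0 0 1"

```text
t: 12.02
tool_pos: [0.59, -0.1105, 0.0471]
tool_rot: [-0.0, 0.998, -0.059, -0.002]
ft_force: [-9.7, -0.9, 1.5]
width: 0.0209
grip_force: 65.3
```

carry_out --pt "0.0015 0 0 0 0 0 1" --pt "0.003 0 0 0 0 0 1" --pt "0.003 0 0 0 0 0 1"

```text
t: 12.27
tool_pos: [0.5902, -0.1104, 0.0471]
tool_rot: [-0.001, 0.998, -0.059, -0.005]
ft_force: [-23.8, -0.9, 10.2]
width: 0.0212
grip_force: 66.4
```

The last step was stiff: 14 N over 0.2 mm, which isn't the bumper's spring. I'll back off 3 mm and look closely.

carry_out --pt "-0.0015 0 0 0 0 0 1" --pt "-0.003 0 0 0 0 0 1" --pt "-0.003 0 0 0 0 0 1"

```text
t: 12.52
tool_pos: [0.59, -0.1104, 0.0471]
tool_rot: [-0.0, 0.998, -0.059, -0.002]
ft_force: [-9.3, -0.0, 1.2]
width: 0.0214
grip_force: 64.8
```

```bash
python3 go.py .496 -.0988 .0465 -0.119
python3 - <<'E'
from fit import *
im=np.mean([get_image('side')[0].astype(float) for _ in range(4)],0).astype(np.uint8);c=pix('side',[.6,-.1,.03]).astype(int)
im2=get_image('top')[0];c2=pix('top',[.585,-.105,.03]).astype(int)
a=cv2.resize(im[c[1]-30:c[1]+20,c[0]-45:c[0]+35],None,fx=10,fy=6.,interpolation=cv2.INTER_CUBIC)
b=cv2.resize(im2[c2[1]-32:c2[1]+32,c2[0]-85:c2[0]+85],(800,301),interpolation=cv2.INTER_CUBIC)
cv2.imwrite('pics/stuck.png',np.vstack([cv2.resize(a,(800,299)),b])[...,::-1])
E
```

```text
shift [-0.0947 -0.0004  0.0009] rot [-0.02  0.19  0.01]
t 12.5167 pos [ 0.59   -0.1104  0.0471] yawx -0.1187 f [-9.29 -0.03  1.15] q [-0.38  0.65  1.4  -0.    1.1   1.31] w 0.021420506757051285 64.7954249382019
```

View pics/stuck.png

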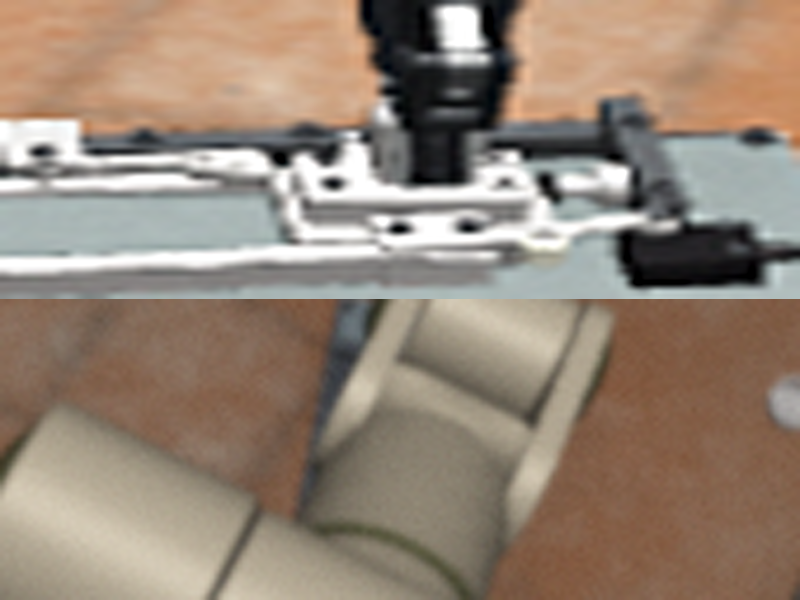

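```bash
cat > j.py <<'E'
from h import *
def onz(n,u,v,z):
    K,R,t=cam(n);r=R.T@np.linalg.inv(K)@[u,v,1];o=-R.T@t;p=o+r*(z-o[2])/r[2]
    a=-.119;d=p[:2]-[.5855,-.1055];return (1000*np.array([np.cos(a)*d[0]+np.sin(a)*d[1],-np.sin(a)*d[0]+np.cos(a)*d[1]])).round(1)
E
python3 - <<'E'
from j import *
c=pix('side',[.6,-.1,.03]).astype(int);o=c-[45,30];print(o)
S=lambda x,y:(o[0]+x/10,o[1]+y/6)
H=lambda x,y:(245+x/4,185+y/4)
T=lambda x,y:(355+(x-360)/6,190+y/6)
print('bumper tip',onz('side',*H(473,360),.026),onz('top',*T(562,186),.026))
print('nose',onz('side',*H(365,348),.03),onz('top',*T(515,318),.03),onz('top',*T(505,290),.03))
print('lipR near-left',onz('side',*H(413,385),.0365),'lipL',onz('side',*H(400,330),.0365))
print('roller',onz('side',*H(473,380),.026),onz('top',*T(628,210),.026))
print('stuck: bumper tip',onz('side',*S(545,185),.026),'roller',onz('side',*S(540,235),.026),'rear body top',onz('side',*S(305,200),.042),'front',onz('side',*S(530,205),.042),'flange rear',onz('side',*S(285,215),.027),'nose',onz('side',*S(265,165),.03),'flange front R',onz('side',*S(548,215),.027),'lip',onz('side',*S(372,220),.0365))
E
```

```text
[310 244]
bumper tip [35.4  6.9] [32.4 10.2]
nose [-35.5  21.6] [-49.5  22.5] [-34.9  31. ]
lipR near-left [ -9.6 -32. ] lipL [-10.9  31.2]
roller [ 32.3 -15.6] [ 26.5 -28.9]
stuck: bumper tip [38.9  7.4] roller [ 32.2 -29.8] rear body top [-28.7 -20.5] front [ 29.2 -29.5] flange rear [-32.7 -10.4] nose [-34.6  23.9] flange front R [ 36.2 -16.6] lip [-12.  -29.2]
```

The catch nose (about x -34.6, y 24 in the jig frame) is inside the flange's side line and just behind its rear edge. The bumper looks pressed about 3.5 mm, so the catch may already have clicked. I'll test by easing back and feeling for it.

carry_out --pt "-0.001 0 0 0 0 0 1" --pt "-0.002 0 0 0 0 0 1" --pt "-0.002 0 0 0 0 0 1"

```text
t: 13.02
tool_pos: [0.5891, -0.1104, 0.0471]
tool_rot: [-0.0, 0.998, -0.059, -0.0]
ft_force: [-3.8, 0.2, -2.6]
width: 0.0214
grip_force: 64.4
```

carry_out --pt "-0.001 0 0 0 0 0 1" --pt "-0.002 0 0 0 0 0 1" --pt "-0.002 0 0 0 0 0 1"

```text
t: 13.27
tool_pos: [0.5875, -0.1103, 0.0472]
tool_rot: [0.0, 0.998, -0.06, 0.0]
ft_force: [-0.8, -1.3, -4.6]
width: 0.021
grip_force: 64.1
```

carry_out --pt "-0.001 0 0 0 0 0 1" --pt "-0.0015 0 0 0 0 0 1" --pt "-0.0015 0 0 0 0 0 1"

```text
t: 13.52
tool_pos: [0.5866, -0.1104, 0.0474]
tool_rot: [0.0, 0.998, -0.06, 0.001]
ft_force: [2.2, -1.3, -7.4]
width: 0.0213
grip_force: 63.8
```

carry_out --pt "-0.001 0 0.0003 0 0 0 1" --pt "-0.001 0 0.0003 0 0 0 1" --pt "-0.001 0 0.0003 0 0 0 1"

```text
t: 13.77
tool_pos: [0.5861, -0.1105, 0.0475]
tool_rot: [0.0, 0.998, -0.06, 0.002]
ft_force: [4.3, -1.6, -6.1]
width: 0.0211
grip_force: 64.0
```

Pulling back meets a firm resistance at a place that was free on the way in, so the catch is latched. Easing to neutral, lowering a touch, then releasing.

carry_out --pt "0.0015 0 0.0005 0 0 0 1" --pt "0.0015 0 0.0008 0 0 0 1" --pt "0.0015 0 0.0008 0 0 0 0.8" --pt "0.0015 0 0.0008 0 0 0 0.5" --pt "0.0015 0 0.0008 0 0 0 0.2" --pt "0.0015 0 0.0008 0 0 0 0.2" --pt "0.0015 0 0.0008 0 0 0 0.1" --pt "0.0015 0 0.0008 0 0 0 0.1" --pt "0.0015 0 0.0008 0 0 0 0.1"

```text
t: 14.52
tool_pos: [0.5864, -0.1101, 0.0462]
tool_rot: [-0.0, 0.998, -0.059, -0.0]
ft_force: [0.4, -0.3, 1.1]
width: 0.0767
grip_force: 0.0
```

carry_out --pt "0 0 -0.02 0 0 0 0.1" --pt "0 0 -0.045 0 0 0 0.1" --pt "0 0 -0.08 0 0 0 0.1" --pt "0 -0.04 -0.1 0 0 0 0.1" --pt "0 -0.08 -0.1 0 0 0 0.1" --pt "0 -0.12 -0.1 0 0 0 0.1" --pt "0 -0.16 -0.1 0 0 0 0.1" --pt "0 -0.2 -0.1 0 0 0 0.1" --pt "0 -0.2 -0.1 0 0 0 0.1"

```text
t: 15.27
tool_pos: [0.6099, 0.0949, 0.1463]
tool_rot: [-0.001, 0.998, -0.056, 0.0]
ft_force: [0.8, 0.3, -0.3]
width: 0.0766
grip_force: 0.0
```

```bash
python3 - <<'E'
from fit import *
av=lambda n:np.mean([get_image(n)[0].astype(float) for _ in range(6)],0).astype(np.uint8)
im=av('side');im2=av('top');c=pix('side',[.57,-.1,.03]).astype(int);c2=pix('top',[.577,-.105,.02]).astype(int)
print(c-[50,30],c2-[28,40])
a=cv2.resize(im[c[1]-30:c[1]+30,c[0]-50:c[0]+50],None,fx=8,fy=5,interpolation=cv2.INTER_CUBIC)
a=cv2.resize(im[c[1]-30:c[1]+30,c[0]-50:c[0]+50],(480,288),interpolation=cv2.INTER_CUBIC)
b=cv2.resize(im2[c2[1]-40:c2[1]+40,c2[0]-28:c2[0]+28],(420,600),interpolation=cv2.INTER_CUBIC)
a=cv2.resize(im[c[1]-40:c[1]+40,c[0]-50:c[0]+50],(380,304),interpolation=cv2.INTER_CUBIC)
a0=cv2.resize(im2[c2[1]-40:c2[1]+40,c2[0]-28:c2[0]+28],(380,296))
a0=cv2.resize(im[c[1]-20:c[1]+15,c[0]-5:c[0]+40],(380,296),interpolation=cv2.INTER_CUBIC)
cv2.imwrite('pics/rel.png',np.hstack([np.vstack([a,a0]),b])[...,::-1])
np.savez('rel',side=im,top=im2)
E
python3 go.py .496 -.0988 .0465 -0.119
```

```text
[294 245] [361 193]
shift [-0.0911  0.199   0.0998] rot [-0.   -0.   -0.04]
t 15.8667 pos [0.6102 0.0879 0.1463] yawx -0.1197 f [-0.26  0.03 -0.26] q [-0.05  0.56  1.24  0.    1.34  1.64] w 0.07678240172264608 0.0
```

View pics/rel.png

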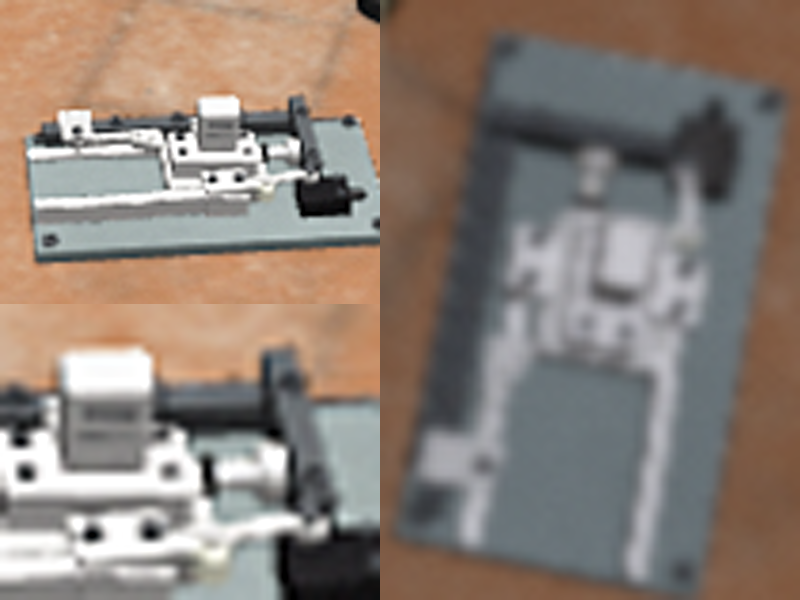

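No picture views are left, so I'll compare before and after numerically in the rectified jig frame: catch arm, roller arm, bumper, and the block's rear edge.

```bash
cat > cmpr.py <<'E'
from h import *
a=-.119
def rect(n,im,xs,ys,z):
    X,Y=np.meshgrid(xs/1000,ys/1000);w=np.stack([.5855+np.cos(a)*X-np.sin(a)*Y,-.1055+np.sin(a)*X+np.cos(a)*Y,np.full_like(X,z)],-1)
    K,R,t=cam(n);u=(w@R.T+t)@K.T;u=(u[...,:2]/u[...,2:]).astype(np.float32)
    return cv2.remap(cv2.cvtColor(im,cv2.COLOR_RGB2GRAY).astype(np.float32),u[...,0],u[...,1],cv2.INTER_CUBIC)
if __name__=='__main__':
    r=np.load('rel.npz')
    for n in('top','side'):
        i0=np.load(n+'.npz')['im']
        print(n,'catch band: rows x, cols y=16..48 step 2')
        ys=np.arange(16,49,2.);xs=np.arange(-70,-20,6.)
        A=rect(n,i0,xs,ys,.026).T;B=rect(n,r[n],xs,ys,.026).T
        for x,p,q in zip(xs,A,B):print(int(x),p.astype(int),'|',q.astype(int))
        print('bumper y=8,10,12 x=24..50');xs=np.arange(24,61,2.)
        for im in(i0,r[n]):print(rect(n,im,xs,np.array([6.,9.,12.]),.026).astype(int))
E
python3 cmpr.py
```

```text
top catch band: rows x, cols y=16..48 step 2
-70 [112 113 110 108 110 111 114 122 137 152 160 154 135 113 102  92  87] | [114 113 113 111 110 112 120 131 149 164 172 167 154 134 119 102  91]
-64 [109 113 113 111 109 109 113 124 136 154 165 162 146 126 109  99  86] | [112 113 113 113 112 113 115 125 136 152 160 160 148 131 112  98  86]
-58 [110 108 109 110 112 115 115 116 133 148 149 142 132 119 108 101  92] | [114 114 114 114 114 114 119 128 144 158 166 165 156 136 115 102  88]
-52 [111 114 118 125 130 134 137 140 143 147 152 151 135 116 107  97  89] | [113 113 113 114 115 119 127 136 147 155 162 164 160 146 126 103  92]
-46 [111 115 125 135 146 154 159 160 160 160 156 148 134 123 110  99  92] | [113 112 113 115 122 134 146 157 163 165 165 167 164 157 137 115  94]
-40 [117 125 135 143 149 151 157 163 167 167 161 147 133 119 109 103  93] | [101 102 106 115 131 145 157 162 168 172 174 172 167 156 139 121  98]
-34 [118 127 137 144 144 148 156 165 173 173 166 154 136 119 110 100  90] | [138 137 136 137 141 149 158 167 174 174 171 162 154 144 132 114  99]
-28 [111 112 114 113 112 121 135 
[... 1946 characters left out ...]
254 262 275 253 171  90  39  44  64  91]
-22 [203 238 256 251 229 191 142 101  57  42  33  32  40  48  57  70  82] | [ 34  90 166 236 277 258 154  41  -6  29  56  49  45  47  49  59  77]
bumper y=8,10,12 x=24..50
[[171 175 171 128  55  -3  44 159 229 223 209 208 212 204 183 186 221 219
  123]
 [168 175 173 138  64  -5  39 179 251 263 250 247 249 239 221 211 240 247
  166]
 [164 171 175 158  99  21  26 159 233 256 250 253 245 226 215 233 253 265
  225]]
[[204 222 248 263 232  48  31 158 234 228 214 213 212 207 188 189 221 222
  125]
 [119 171 235 257 258  71  14 181 254 265 251 250 250 241 225 215 242 251
  171]
 [ 83 143 233 254 262 112   6 156 233 257 249 254 246 229 220 237 254 266
  227]]
```

The numbers settle it: the catch arm is still about 6 to 7 mm out, and the bumper is in its rest place. So the block sits on the nose, a few mm short, and has not clicked. The earlier push also pressed it down onto the floor (Fz +10 N). I'll re-grip a little higher and push while holding the vertical force near zero.

carry_out --pt "0 0.04 0 0 0 0 0.1" --pt "0 0.08 0 0 0 0 0.1" --pt "0 0.12 0 0 0 0 0.1" --pt "0 0.16 0 0 0 0 0.1" --pt "0 0.2 0 0 0 0 0.1" --pt "0 0.2 0.03 0 0 0 0.1" --pt "0 0.2 0.06 0 0 0 0.1" --pt "0 0.2 0.075 0 0 0 0.1" --pt "0 0.2 0.075 0 0 0 0.1"

```text
t: 16.62
tool_pos: [0.5846, -0.1101, 0.0679]
tool_rot: [-0.001, 0.998, -0.06, -0.003]
ft_force: [0.6, -0.1, 0.9]
width: 0.0768
grip_force: 0.0
```

```bash
python3 go.py .5865 -.1103 .0515 -0.119
```

```text
shift [0.002  0.     0.0164] rot [-0.1   0.36 -0.05]
t 16.6167 pos [ 0.5846 -0.1101  0.0679] yawx -0.1198 f [ 0.56 -0.12  0.91] q [-0.38  0.62  1.39 -0.    1.14  1.31] w 0.07680752934836757 0.0
```

carry_out --pt "0.001 0 0.01 0 0 0 0.1" --pt "0.001 0 0.019 0 0 0 0.1" --pt "0.001 0 0.019 0 0 0 0.1" --pt "0.001 0 0.019 0 0 0 0.1" --pt "0.001 0 0.019 0 0 0 1" --pt "0.001 0 0.019 0 0 0 1" --pt "0.001 0 0.019 0 0 0 1" --pt "0.001 0 0.019 0 0 0 1" --pt "0.001 0 0.019 0 0 0 1" --pt "0.001 0 0.019 0 0 0 1" --pt "0.001 0 0.019 0 0 0 1" --newtons 50

```text
t: 17.53
tool_pos: [0.5874, -0.1104, 0.0526]
tool_rot: [0.0, 0.998, -0.059, 0.0]
ft_force: [-3.0, 0.2, 3.1]
width: 0.0211
grip_force: 49.6
```

```bash
python3 go.py .5865 -.1103 .0515 -0.119
```

```text
shift [-0.0009  0.0001  0.0011] rot [ 0.01 -0.02  0.01]
t 17.5333 pos [ 0.5874 -0.1104  0.0526] yawx -0.1188 f [-2.96  0.23  3.08] q [-0.38  0.64  1.4  -0.    1.1   1.31] w 0.021129221370148967 49.61888372898102
```

carry_out --pt "0 0 -0.001 0 0 0 1" --pt "0.002 0 -0.001 0 0 0 1" --pt "0.002 0 -0.001 0 0 0 1"

```text
t: 17.78
tool_pos: [0.5888, -0.1106, 0.0529]
tool_rot: [-0.0, 0.998, -0.059, -0.001]
ft_force: [-4.5, -1.9, 1.0]
width: 0.0212
grip_force: 49.8
```

carry_out --pt "0.001 0 -0.0003 0 0 0 1" --pt "0.002 0 -0.0003 0 0 0 1" --pt "0.002 0 -0.0003 0 0 0 1"

```text
t: 18.03
tool_pos: [0.5894, -0.1106, 0.0529]
tool_rot: [-0.0, 0.998, -0.059, -0.003]
ft_force: [-11.1, -2.4, 2.3]
width: 0.0209
grip_force: 50.1
```

```bash
python3 -c "
from h import *
s=read_state();print(s['ft_force'].round(2),s['moment'].round(3),s['tool_pos'].round(4))"
```

```text
[-11.1   -2.39   2.28] [-0.297  1.742  0.041] [ 0.5894 -0.1106  0.0529]
```

carry_out --pt "0.001 0 -0.0003 0 0 0 1" --pt "0.001 0 -0.0003 0 0 0 1"

```text
t: 18.2
tool_pos: [0.5895, -0.1106, 0.0529]
tool_rot: [-0.0, 0.998, -0.059, -0.004]
ft_force: [-14.0, -1.8, 3.8]
width: 0.021
grip_force: 50.0
```

```bash
python3 -c "
from h import *
s=read_state();print(s['ft_force'].round(2),s['moment'].round(3),s['tool_pos'].round(4))
r=np.load('rel.npz')
from cmpr import rect
a=np.arange
print('roller/right: rows x 20..60 step4, cols y -44..-10 step 2')
for n in('side','top'):
  i0=np.load(n+'.npz')['im'];xs=a(20,61,4.);ys=a(-44,-9,2.)
  A=rect(n,i0,xs,ys,.022).T;B=rect(n,r[n],xs,ys,.022).T
  print(n)
  for x,p,q in zip(xs,A,B):print(int(x),p.astype(int),'|',q.astype(int))
"
```

```text
[-14.    -1.83   3.79] [-0.357  2.346  0.096] [ 0.5895 -0.1106  0.0529]
roller/right: rows x 20..60 step4, cols y -44..-10 step 2
side
20 [176 172 171 176 185 178 160 147 154 175 206 226 215 181 148 129 142 182] | [138 116 103 114 135 121  95 103 141 193 234 258 259 232 190 154 146 168]
24 [173 174 172 169 163 155 148 145 145 141 135 143 158 176 195 199 181 165] | [153 133 119 121 123 105  93 114 152 199 237 263 260 240 212 174 136 117]
28 [169 170 171 169 166 161 158 148 148 172 197 224 242 247 243 234 215 189] | [168 166 161 154 156 157 164 185 206 226 241 248 234 228 236 234 210 181]
32 [172 173 170 166 163 163 163 156 160 184 219 256 271 224 128  92 137 196] | [169 167 162 158 170 191 221 246 252 220 180 178 200 222 238 248 247 245]
36 [166 167 168 168 170 170 169 168 170 177 184 189 197 194 177 181 223 249] | [175 173 170 167 167 172 184 202 223 226 222 224 228 233 237 222 194 170]
40 [172 174 172 169 169 171 173 176 177 178 170 153 138 135 147 187 234 253] | [174 174 175 178 179 178 176 171 157 140 149 182 220 247 249 224 185 158]
44 [174 173 173 175 177 179 177 173 171 171 167
[... 1704 characters left out ...]
110 110 111] | [113 115 126 144 161 170 166 146 126 112 106 108 112 111 111 111 111 110]
48 [ 95  94  93  91  93 100 117 134 145 146 135 122 114 110 109 109 109 108] | [ 98  97 108 124 148 162 163 147 125 104  98 100 107 110 112 112 112 112]
52 [ 58  53  52  54  66  80 104 124 141 140 126 112 106 105 109 111 110 107] | [ 58  57  69  90 119 141 151 142 119  95  83  84  96 107 110 112 112 110]
56 [ 39  38  38  41  53  75 107 132 147 140 124 105  94  91  95  97  93  91] | [ 36  37  44  66  94 120 137 139 124  98  80  75  82  93  97  98  95  91]
60 [ 43  47  46  51  59  83 107 129 138 135 115  91  72  64  60  58  53  50] | [ 42  44  48  64  80 104 120 128 119 105  87  75  65  61  58  59  56  54]
```

The data now points to a pitch wedge. The push is at the post (z about 0.066) and the bumper and floor resist low down, so the block noses down and jams between floor and lips. That would also explain the resistance when I pulled back. I'll re-grip low with full grip force, hold the nose slightly up, and push again.

carry_out --pt "-0.003 0 0 0 0 0 1" --pt "-0.004 0 0 0 0 0 1" --pt "-0.004 0 0 0 0 0 0.6" --pt "-0.004 0 0 0 0 0 0.4" --pt "-0.004 0 0.004 0 0 0 0.4" --pt "-0.004 0 0.0082 0 0 0 0.4" --pt "-0.004 0 0.0082 0 0 0 0.4" --pt "-0.004 0 0.0082 0 0 0 1" --pt "-0.004 0 0.0082 0 0 0 1" --pt "-0.004 0 0.0082 0 0 0 1" --pt "-0.004 0 0.0082 0 0 0 1" --pt "-0.004 0 0.0082 0 0 0 1" --newtons 120

```text
t: 19.2
tool_pos: [0.5885, -0.1104, 0.0459]
tool_rot: [0.0, 0.998, -0.059, 0.0]
ft_force: [-1.0, 0.9, 2.6]
width: 0.0203
grip_force: 117.0
```

```bash
python3 go.py .5865 -.1103 .0455 -0.119;python3 -c "
from h import *
print(read_state()['moment'])"
```

```text
shift [-0.002   0.0001  0.0004] rot [ 0.   -0.02  0.01]
t 19.2 pos [ 0.5885 -0.1104  0.0459] yawx -0.1188 f [-1.03  0.86  2.59] q [-0.38  0.65  1.41  0.    1.09  1.31] w 0.020345005702516572 117.03648090362549
[0.17809789 0.08488033 0.10565009]
```

carry_out --pt "0 0 -0.0006 0 0 0 1" --pt "0 0 -0.0014 0 1.2 0 1" --pt "0.001 0 -0.0014 0 1.2 0 1" --pt "0.002 0 -0.0014 0 1.2 0 1" --pt "0.002 0 -0.0014 0 1.2 0 1"

```text
t: 19.62
tool_pos: [0.5896, -0.1106, 0.0466]
tool_rot: [0.0, 0.998, -0.059, 0.009]
ft_force: [-5.8, -1.0, -0.4]
width: 0.0203
grip_force: 117.2
```

carry_out --pt "0.001 0 0 0 0 0 1" --pt "0.002 0 0 0 0 0 1" --pt "0.002 0 0 0 0 0 1"

```text
t: 19.87
tool_pos: [0.5912, -0.1108, 0.0465]
tool_rot: [0.0, 0.998, -0.059, 0.008]
ft_force: [-7.0, -1.1, 0.0]
width: 0.0201
grip_force: 117.2
```

Now it moves past the old stop with a soft, spring-like force. Continuing.

carry_out --pt "0.001 0 0 0 0 0 1" --pt "0.002 0 0 0 0 0 1" --pt "0.002 0 0 0 0 0 1"

```text
t: 20.12
tool_pos: [0.5928, -0.1108, 0.0464]
tool_rot: [0.0, 0.998, -0.059, 0.008]
ft_force: [-7.6, 0.1, -0.6]
width: 0.0202
grip_force: 117.5
```

carry_out --pt "0.001 0 0 0 0 0 1" --pt "0.002 0 0 0 0 0 1" --pt "0.002 0 0 0 0 0 1"

```text
t: 20.37
tool_pos: [0.5943, -0.1109, 0.0463]
tool_rot: [0.0, 0.998, -0.059, 0.007]
ft_force: [-10.8, -0.9, 1.6]
width: 0.0206
grip_force: 117.6
```

carry_out --pt "0.001 0 -0.0003 0 0 0 1" --pt "0.002 0 -0.0003 0 0 0 1" --pt "0.002 0 -0.0003 0 0 0 1"

```text
t: 20.62
tool_pos: [0.5955, -0.111, 0.0462]
tool_rot: [-0.0, 0.998, -0.059, 0.006]
ft_force: [-13.0, -0.4, -0.0]
width: 0.0204
grip_force: 117.5
```

carry_out --pt "0.001 0 -0.0003 0 0 0 1" --pt "0.0015 0 -0.0003 0 0 0 1" --pt "0.0015 0 -0.0003 0 0 0 1"

```text
t: 20.87
tool_pos: [0.5962, -0.1111, 0.0462]
tool_rot: [-0.0, 0.998, -0.059, 0.005]
ft_force: [-14.2, -1.0, -0.8]
width: 0.0202
grip_force: 117.4
```

Run:
```python
from cmpr import *
r=np.load('rel.npz');i0=np.load('side.npz')['im']
im=np.mean([get_image('side')[0].astype(float) for _ in range(4)],0).astype(np.uint8)
ys=np.arange(16,49,2.);xs=np.arange(-64,-38,6.)
for k in(i0,r['side'],im):print(rect('side',k,xs,ys,.026).T.astype(int))
xs=np.arange(24,51,2.)
for k in(i0,r['side'],im):print(rect('side',k,xs,np.array([9.]),.026).astype(int))
```

```text
[[185 223 246 235 197 156 123 116 141 180 202 205 167  96  45  46  80]
 [172 209 231 218 184 141 108 109 149 200 251 269 207 101  24  41  87]
 [108  94 101 124 159 194 215 215 194 195 238 246 164  64  19  54  95]
 [108 120 141 165 196 218 237 253 253 255 268 226 123  21   3  48  86]
 [114 154 202 237 256 246 237 242 250 259 262 216 133  62  41  59  77]]
[[184 220 248 270 273 231 146  93 116 177 227 260 242 168  95  71  84]
 [193 232 254 251 232 187 131 104 127 169 213 241 229 180 122  96  89]
 [175 201 191 138  90  99 138 184 219 235 220 203 218 234 199 125  72]
 [114 103 102 110 134 161 193 223 239 254 256 251 263 256 186  97  43]
 [ 70  65  92 136 187 227 253 246 227 226 234 244 262 248 181 111  76]]
[[187 225 250 239 203 161 127 118 144 186 211 215 176  99  44  47  85]
 [175 214 237 223 189 147 114 115 156 207 255 270 207 100  25  46  95]
 [112  96 104 129 165 200 220 220 198 199 243 253 169  67  20  56  97]
 [111 121 145 174 207 225 240 254 255 257 271 229 125  22   2  49  91]
 [117 158 206 239 258 248 239 243 251 262 267 222 136  63  43  64  82]]
[[168 175 173 138  64  -5  39 179 251 263 250 247 249 239]]
[[119 171 235 257 258  71  14 181 254 265 251 250 250 241]]
[[226 242 228 181 111 159 236 262 269  72   6 170 245 254]]
```

The catch arm now matches its rest profile exactly, so it has clicked, and the bumper is in about 8 mm. Easing back onto the catch, levelling, and releasing.

carry_out --pt "-0.002 0 0 0 0 0 1" --pt "-0.004 0 0 0 -0.5 0 1" --pt "-0.006 0 0.0004 0 -1 0 1" --pt "-0.0075 0 0.0006 0 -1.2 0 1" --pt "-0.0075 0 0.0008 0 -1.2 0 1"

```text
t: 21.48
tool_pos: [0.5918, -0.1105, 0.0463]
tool_rot: [-0.0, 0.998, -0.059, -0.001]
ft_force: [-5.4, 1.3, -3.3]
width: 0.0203
grip_force: 117.4
```

```bash
python3 go.py .5865 -.1103 .0455 -0.119
```

```text
shift [-0.0053  0.0004  0.0008] rot [-0.04  0.13  0.  ]
t 21.4833 pos [ 0.5918 -0.1105  0.0463] yawx -0.119 f [-5.41  1.29 -3.3 ] q [-0.38  0.65  1.39  0.    1.1   1.31] w 0.020302598134249603 117.44099736213684
```

carry_out --pt "-0.001 0 0.0003 0 0 0 1" --pt "-0.002 0 0.0003 0 0 0 1" --pt "-0.002 0 0.0003 0 0 0 1" --pt "-0.002 0 0.0003 0 0 0 0.7" --pt "-0.002 0 0.0003 0 0 0 0.4" --pt "-0.002 0 0.0003 0 0 0 0.1" --pt "-0.002 0 0.0003 0 0 0 0.1" --pt "-0.002 0 0.0003 0 0 0 0.1" --pt "-0.002 0 0.0003 0 0 0 0.1"

```text
t: 22.23
tool_pos: [0.5906, -0.1108, 0.0469]
tool_rot: [0.0, 0.998, -0.059, 0.0]
ft_force: [-0.6, -1.0, 0.9]
width: 0.0766
grip_force: 0.0
```

carry_out --pt "0 0 -0.02 0 0 0 0.1" --pt "0 0 -0.045 0 0 0 0.1" --pt "0 0 -0.08 0 0 0 0.1" --pt "0 -0.04 -0.1 0 0 0 0.1" --pt "0 -0.08 -0.1 0 0 0 0.1" --pt "0 -0.12 -0.1 0 0 0 0.1" --pt "0 -0.16 -0.1 0 0 0 0.1" --pt "0 -0.2 -0.1 0 0 0 0.1" --pt "0 -0.2 -0.1 0 0 0 0.1" --pt "0 -0.2 -0.1 0 0 0 0.1"

```text
t: 23.07
tool_pos: [0.614, 0.0899, 0.1466]
tool_rot: [0.0, 0.998, -0.058, 0.0]
ft_force: [0.3, -1.4, -0.0]
width: 0.0767
grip_force: 0.0
```

Run:
```python
from cmpr import *
r=np.load('rel.npz')
for n in('side','top'):
    i0=np.load(n+'.npz')['im']
    im=np.mean([get_image(n)[0].astype(float) for _ in range(4)],0).astype(np.uint8)
    print(n)
    for x in(-52.,-46.,-40.):
        for k in(i0,r[n],im):print(int(x),rect(n,k,np.array([x]),np.arange(16,49,2.),.026).T.astype(int)[0])
    for k in(i0,r[n],im):print('bump',rect(n,k,np.arange(24,51,2.),np.array([10.]),.026).astype(int)[0])
    for k in(i0,r[n],im):print('rear',rect(n,k,np.arange(-50,-20,2.),np.array([0.]),.026).astype(int)[0])
    for k in(i0,r[n],im):print('roller x=40',rect(n,k,np.array([40.]),np.arange(-44,-9,2.),.022).T.astype(int)[0])
    for k in(r[n],im):print('post y z=76mm',rect(n,k,np.array([2.]),np.arange(-24,20,2.),.076).T.astype(int)[0])
s=read_state();print(s['t'],s['tool_pos'],s['width'])
```

```text
side
-52 [108  94 101 124 159 194 215 215 194 195 238 246 164  64  19  54  95]
-52 [175 201 191 138  90  99 138 184 219 235 220 203 218 234 199 125  72]
-52 [110  94 101 127 164 199 218 218 197 197 241 251 167  65  19  55  95]
-46 [108 120 141 165 196 218 237 253 253 255 268 226 123  21   3  48  86]
-46 [114 103 102 110 134 161 193 223 239 254 256 251 263 256 186  97  43]
-46 [109 120 144 172 205 224 239 253 254 256 268 229 134  36  11  49  87]
-40 [114 154 202 237 256 246 237 242 250 259 262 216 133  62  41  59  77]
-40 [ 70  65  92 136 187 227 253 246 227 226 234 244 262 248 181 111  76]
-40 [127 167 211 241 257 246 237 242 251 262 267 221 136  66  47  65  82]
bump [166 174 174 145  74  -3  36 175 248 265 254 252 252 241]
bump [ 98 160 233 256 268  81  13 176 249 265 254 253 252 243]
bump [150 132 177 239 260 235 106  -6 119 231 265 253 253 244]
rear [177 180 178 173 177 178 174 174 173 172 171 172 173 173 173]
rear [179 181 182 184 178 135 104 162 229 174  77 136 145 138 142]
rear [181 181 181 179 180 176 157 121 152 188 165  99 121 148 142]
roller x=40 [172 174 172 169 169 171 17
[... 1319 characters left out ...]
12 111 112 113 112 111 110 110 110]
rear [115 114 113 111 107 103 101 106 116 120 119 126 138 151 155]
rear [114 114 113 111 109 106 102 103 110 122 133 138 142 154 163]
roller x=40 [109 112 111 111 114 124 138 154 165 166 156 139 122 111 108 109 109 110]
roller x=40 [116 124 134 149 165 172 164 149 130 120 116 117 118 118 118 119 119 119]
roller x=40 [127 140 150 159 161 159 151 139 128 124 124 128 129 128 127 127 127 129]
post y z=76mm [176 188 186 176 167 170 182 191 197 197 198 197 197 189 178 156 139 141
 153 164 162 155]
post y z=76mm [176 189 187 177 169 172 183 192 197 196 196 196 197 192 182 161 143 143
 152 162 158 150]
23.4667 [0.61418967 0.08695787 0.14662172] 0.07698765671520758
```

Released, the catch is at rest behind the block, the bumper is in about 3 mm and the roller arm is held over. Handing in.

```bash
python3 -c "
from plant import *
print(sign_off())"
```

```text
the job is handed in; nothing more can be done
None
```

I loaded the smallest guide block and handed the job in (no verdict came back): the catch clicked behind it, the bumper is in about 3 mm, the roller arm is held over, and the gripper is clear; one earlier push peaked at about 24 N when the block jammed short of the click, and I re-gripped to free it.

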